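Fit the oversize shield cover into a radio housing

ROBOT

A 6-joint arm with a two-finger parallel gripper is mounted at the origin on the work surface. World frame = base frame: x ahead of the robot, y to its left, z up, the work surface at z = 0. Lengths are in m, angles in rad, forces in N, time in s.
With the tool pointing down it reaches from about 0.35 to 0.85 m from the base axis. Payload 8.1 kg.
Tool frame: the origin (TCP) lies between the finger pads; the fingertips stand 11 mm ahead of it and the grasp point (between the pads) lies 8 mm behind it (robot.tips_ahead is the distance from the TCP to the fingertips, in m); z points along the fingers, y is the line along which they close (so a half turn about z gives the same grasp; the last joint's range is limited). The gripper opens to 93 mm and grips with 3 to 60 N. Pads are 15 mm wide; open, the fingers measure 128 mm over their backs; the gripper's body (75 mm by 188 mm) begins 65 mm behind the grasp point.
Start: joints at [-1.418, 0.13, 1.488, -0, 1.523, -0.085], TCP at [0.141, -0.583, 0.23] pointing down, gripper open.
Joint ranges: [-2.96, 2.96], [-0.89, 2.26], [0.02, 2.5], [-1.34, 4.48], [0, 2.73], [-2.66, 2.66]. Speed limits (rad/s): [2.39, 2.39, 2.79, 3.14, 3.14, 3.14].

INTERFACE

Orientations are given as a rotation vector (axis times angle).
In Python, from plant import robot gives the robot as it stands. The module is installed in compiled form; this text tells all that it offers.
- The arm moves only by the tool move_arm, never from a script. Its argument "deltas" is one flat list of numbers, 7 for each row, row after row: the shift along the tool's x, y, z in m, then the turn, a rotation vector about the tool's x, y, z in rad, then the opening, from 0 (shut) to 1 (fully open). A call has 1 to 12 rows; each row is the pose to reach, as a shift and turn from the pose commanded when the call began, along the tool's axes at that moment; what a row does not reach only later rows make up. A row lasts 1/8 s, in which the tool goes at most 62.5 mm and 10.7 degrees, less where a joint would pass 70% of its speed; a pose out of reach is approached as far as the arm can. A call with a gripper value outside its range is refused whole. The fingers move at their own pace and stop on an object; "squeeze" is the grip in N (left out, the last holds). Time passes only in rows, so rows that repeat a pose let the fingers close. It gives the time, the measured TCP pose, the force, the opening and the grip force at its end, in the units of the state.
- robot.read_state(): the state, without advancing time (a new reading comes with each control period).
- robot.read_camera(name): name is "scene" or "top" or "wrist"; returns (picture, depth): 480x640x3 uint8, red, green, blue; 480x640 float32, m along the optical axis (not along the pixel's ray), 0 where there is no reading.
- robot.camera_model(name): a dict with "K" (3x3 intrinsics, pixels), "k1" (the pictures are not rectified: a ray, as slopes to the right and down, at radius r is drawn at 1 + k1 r^2 times it, then the intrinsics apply), "R" (3x3) and "t" (3): a world point X has camera coordinates R X + t; the wrist camera has in their place "tool_from_camera" (4x4, takes a point from camera to tool coordinates, whose origin is the TCP and whose axes are the flange's). Camera axes: x right, y down, z forward; pixel columns grow to the right and rows downward; lengths in m; the calibration is good to about 2 mm. A picture is of the moment at which its call begins: read the wrist's pose just before it. camera_model takes no time and is no camera call.
- robot.close_job(): hands the job in; it is judged then, once.
Trained networks look in the newest picture that a camera, given by its name, has taken for a name from the list of things; names that differ only in an ending like _2 or _b are one class to them, and where a whole thing is asked for, a point or a joint stands for the part that bears it (a point fixed in the world has none). Each returns a list of dicts, best first, with "confidence" (0 to 1); they miss things now and then, are a little off and sometimes report something else, mostly with a low value. They report only what shows in the picture. A call takes as long as a camera call. They do not tell look-alikes from the thing itself.
- robot.recognise(camera, label): "uv" ([column, row] in pixels, amid what is visible of it).
The state is a dict: "t": time; "q": joint angles; "dq": joint speeds; "joint_torque": joint torques, N m; "tool_pos": TCP position; "orientation": TCP orientation; "force": force on the tool from outside, world axes, zero at the start; "wrist_torque": the same for the moment, N m; "opening": finger opening in m; "gripper_force": force on a finger pad.
Only numpy, scipy, OpenCV 4.12 (cv2) and the standard library are available. Lean on these libraries where they do the work, as an engineer would, in place of code of your own. Each camera call takes 0.05 s, during which the arm holds its last target. There are 200 camera calls.

TASK

Fit the aluminium cover panel into the grey radio housing: it is longer than the opening, so pass it in tilted, leading edge first under the wide lip and against the spring bar, lower the other end past the narrow lip until the panel lies flat on both ledges, then slide it under the narrow lip and press it firmly (a steady push of about 15 N for half a second) against the hidden end stop there. Be gentle: never load the panel against the housing with more than about 35 N. Leave the panel lying home, let go of it, and leave the meter, the tub and the flask where they stand.

Things in the scene. Friction and masses are not known exactly. Their poses are not given: they have to be found in the camera images.
- panel_center (a point): Centre (half-way through the thickness) of the loose aluminium cover panel: 164 mm long (its x), 110 mm wide (its y), 6 mm thick, z its upward normal; 0.25 to 0.45 kg, flat on the table at first, the same either way round (half turn about z). A black fin to hold it by stands in the middle of its top: 12 mm thick along x, 50 mm along y, 45 mm tall.
- panel_fin (a point): Point to grip on the panel's black fin: on its mid-plane, 34 mm above panel_center and 14 mm below the fin's top. Axes as panel_center. Squeeze the fin across its 12 mm, along the panel's x.
- panel: The same loose cover panel; origin at the centre of the plate's underside, 3 mm under panel_center, same axes.
- housing: Grey steel radio housing fixed to the table, open on top; origin at the centre of its underside, x along its length, z up. Outside 216 x 132 x 66 mm; inside x runs from -100 to +100 mm, y from -60 to +60 mm. Lips 4 mm thick (z 62 to 66 mm) cover both ends; the opening between them is 134 x 120 mm. Ledge tops at z = 40 mm; between the ledges it is hollow, with parts up to z = 30 mm.
- wide_lip (a point): On the housing: middle of the inner edge, underside, of the wide aluminium lip (housing x = -56, z = 62 mm); the lip and the brass ledge 22 mm below it both reach from the -x end wall to here, 44 mm. Axes as the housing.
- narrow_lip (a point): On the housing: middle of the inner edge, underside, of the narrow aluminium lip (housing x = +78, z = 62 mm), which reaches 22 mm in from the +x end wall; the brass ledge 22 mm below it reaches 30 mm in. Axes as the housing. A flat panel clears this lip only while its other end is at housing x = -86 mm or deeper under the wide lip.
- bar_rest (a point): On the housing: middle of the face of the copper spring bar under the wide lip when it is not pushed (housing x = -62, z = 51 mm; this point does not follow the bar). The bar is 90 mm wide, z 42 to 60 mm, gives way towards -x by at most 32 mm, then is solid, and pushes back with 3 N plus 0.16 N per mm.
- stop_wall (a point): On the housing: middle of the +x end wall under the narrow lip (housing x = +100, z = 51 mm). A solid red end stop (90 mm wide, z 42 to 60 mm) stands 0 to 14 mm in front of it; how far is found only by feel. Panel home: flat on both ledges (panel_center at housing z = 43 mm), its +x end on this stop, so panel_center at housing x = +4 to +18 mm; the bar keeps it there.
- meter: Orange multimeter, 90 x 170 x 36 mm, loose, lying on the table; origin under its centre. Bystander.
- tub: Open yellow tub of connectors, 100 x 150 x 45 mm, loose; origin under its centre. Bystander.
- flask: Steel vacuum flask with red cap, 76 mm across, 250 mm tall, loose, upright; origin under its centre. Bystander.
Things that resemble listed ones, but are neither listed nor needed, are in the scene too. What is shaped like the panel but purple is not meant.

How it is judged:
On the way, in this order (a step that is already met when the one before it is completed fails the run):
1. the panel is tilted down into the opening with its leading edge under the wide lip (x of panel_center in the frame of housing between -0.03 and 0.008 m and y of panel_center in the frame of housing between -0.01 and 0.01 m and z of panel_center in the frame of housing between 0.045 and 0.068 m and angle between panel_center's own z axis and vertical between 0.1 and 0.6 rad), for 0.05 s.
2. the panel lies flat on the ledges under both lips and is pressed against the end stop with at least 8 N for 0.3 s (x of panel_center in the frame of housing between 0.0025 and 0.0205 m and y of panel_center in the frame of housing between -0.006 and 0.006 m and z of panel_center in the frame of housing between 0.0405 and 0.0455 m and angle between panel_center's own z axis and vertical below 0.035 rad and angle between the x axis of panel_center and the x axis of housing, either way round below 0.07 rad and contact force between panel and stop above 8 N), for 0.3 s.
At the end, for the whole second after the job is handed in: The panel lies flat on both ledges (tilt under 2 degrees, height within 2.5 mm), square in the housing (within 4 degrees, 6 mm sideways), its centre 2.5 to 20.5 mm to the narrow-lip side of the housing's centre so that both ends are under their lips, resting against the end stop, still and released (x of panel_center in the frame of housing between 0.0025 and 0.0205 m and y of panel_center in the frame of housing between -0.006 and 0.006 m and z of panel_center in the frame of housing between 0.0405 and 0.0455 m and angle between panel_center's own z axis and vertical below 0.035 rad and angle between the x axis of panel_center and the x axis of housing, either way round below 0.07 rad and linear speed of panel below 0.01 m/s and angular speed of panel below 0.05 rad/s and contact force between the fingers and panel below 0.1 N and contact force between panel and stop above 0.3 N); the robot touches nothing.
It fails at once if the panel is loaded against the housing (its bar and stop included) with more than 40 N (contact force between panel and housing above 40 N).
It fails at once if a bystander (meter, tub or flask) is moved by more than 20 mm or tipped (distance of any of meter, tub, flask from where it was at the start of the episode above 0.02 m or angle between flask's own z axis and vertical above 0.3 rad).
It also fails if it takes over 72 s, if anything falls off the work surface, if the arm or the gripper's body presses on something with over 40 N, if the wrist force passes 120 N, or if a joint passes its speed limit or range.

## Working session

There is one attempt and no reset: what is moved stays moved. The work goes in short steps, Python scripts to look and compute and a tool call to move; the robot and the scene stay as the last step left them, time stands still between calls to the robot, and variables do not carry over. Pictures are saved under pics/ and viewed, at most 10 in all, crops included, and the job is handed in when it is done.

Besides the shell and the picture viewer there is one more tool, called after "Request:" as name(argument=value, ...) on one line, values as JSON. move_arm: Moves the arm, as the interface text tells. Its arguments: {"type":"object","properties":{"deltas":{"type":"array","items":{"type":"number"}},"squeeze":{"type":"number"}},"required":["deltas"]}

```bash
mkdir -p pics
cat > h.py <<'E'
import numpy as np,cv2
from plant import robot
from scipy.spatial.transform import Rotation as Rn
def cam(n):
    s=robot.read_state(); im,d=robot.read_camera(n); return s,im,d,robot.camera_model(n)
def pts(n,s,d,m,uv):
    K=np.array(m["K"]);uv=np.asarray(uv,float).reshape(-1,2)
    xy=(uv-[K[0,2],K[1,2]])/[K[0,0],K[1,1]]
    y=xy.copy()
    for _ in range(15): y=xy/(1+m["k1"]*(y**2).sum(1,keepdims=True))
    ui=uv.round().astype(int); z=d[ui[:,1].clip(0,479),ui[:,0].clip(0,639)]
    P=np.c_[y*z[:,None],z]
    if n=="wrist":
        T=np.array(m["tool_from_camera"]);P=P@T[:3,:3].T+T[:3,3]
        return P@Rn.from_rotvec(s["orientation"]).as_matrix().T+s["tool_pos"]
    return (P-np.array(m["t"]))@np.array(m["R"])
def cloud(n,s,d,m):
    v,u=np.mgrid[:480,:640]
    return pts(n,s,d,m,np.c_[u.ravel(),v.ravel()]).reshape(480,640,3)
E
cat > a.py <<'E'
from h import *
s,im,d,m=cam("top")
cv2.imwrite("pics/top.png",im[:,:,::-1]); np.savez("top.npz",im=im,d=d)
C=cloud("top",s,d,m); np.save("topC.npy",C)
for l in ["panel","panel_fin","housing","wide_lip","narrow_lip","meter","tub","flask"]:
    for r in robot.recognise("top",l)[:3]:
        print(l,np.round(r["uv"]),round(r["confidence"],2),pts("top",s,d,m,r["uv"]).round(3))
s,im,d,m=cam("scene");cv2.imwrite("pics/scene.png",im[:,:,::-1])
print({k:np.round(v,3) for k,v in robot.read_state().items()})
E
python3 a.py
```

```text
panel [443. 245.] 0.96 [[ 0.522 -0.227  0.006]]
panel [438. 346.] 0.87 [[ 0.284 -0.193  0.049]]
panel [530. 277.] 0.64 [[ 0.437 -0.428  0.028]]
panel_fin [441. 244.] 0.81 [[ 0.525 -0.224  0.003]]
panel_fin [530. 279.] 0.8 [[ 0.433 -0.433  0.015]]
panel_fin [439. 346.] 0.73 [[ 0.285 -0.195  0.05 ]]
housing [276. 246.] 0.69 [[0.531 0.179 0.011]]
wide_lip [277. 247.] 0.61 [[0.526 0.175 0.018]]
narrow_lip [280. 246.] 0.6 [[0.528 0.169 0.015]]
meter [284. 152.] 0.67 [[0.76  0.156 0.035]]
tub [412. 147.] 0.8 [[ 0.771 -0.164  0.016]]
flask [121. 281.] 0.97 [[0.441 0.496 0.167]]
flask [281. 242.] 0.46 [[0.539 0.167 0.014]]
{'t': np.float64(0.5), 'q': array([-1.418,  0.13 ,  1.488,  0.   ,  1.523, -0.085]), 'dq': array([ 0.001, -0.002,  0.001, -0.001,  0.   , -0.001]), 'joint_torque': array([-1.0000e-03, -5.5917e+01, -4.9157e+01,  7.7000e-02,  2.4000e-02,
       -0.0000e+00]), 'tool_pos': array([ 0.141, -0.583,  0.23 ]), 'orientation': array([-3.119, -0.373, -0.   ]), 'force': array([-0.333, -0.284, -0.13 ]), 'wrist_torque': array([-0.039,  0.022, -0.053]), 'gripper_force': np.float64(0.0), 'opening': np.float64(0.093)}
```

View pics/top.png

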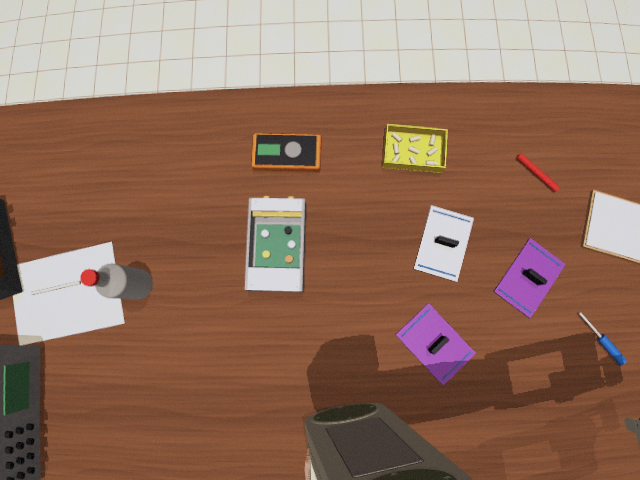

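View pics/scene.png

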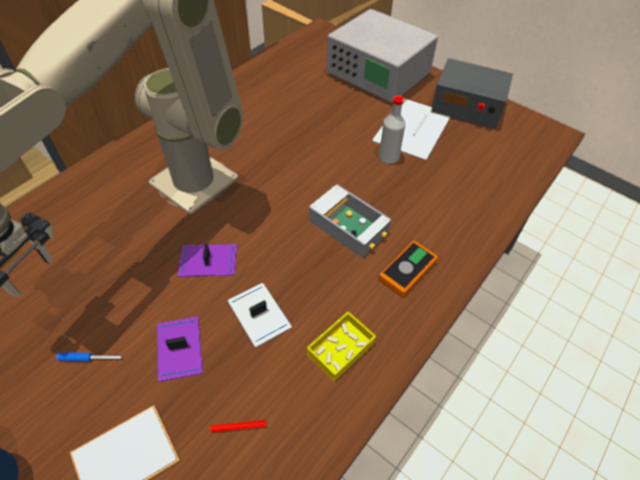

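The top view shows the bare panel at (444,243), with its fin at (446,241), and two purple look-alikes. The housing is at (276,245): its wide lip is at the bottom (rows 268–291, robot side), and the narrow lip is at the top with the brass ledge showing at row 213. The scene view agrees.

```bash
cat > b.py <<'E'
from h import *
z=np.load("top.npz");im,d=z["im"],z["d"];C=np.load("topC.npy")
m=robot.camera_model("top");K=np.array(m["K"]);R=np.array(m["R"]);t=np.array(m["t"])
def atz(uv,zz):
    uv=np.asarray(uv,float).reshape(-1,2); xy=(uv-[K[0,2],K[1,2]])/[K[0,0],K[1,1]]; y=xy.copy()
    for _ in range(15): y=xy/(1+m["k1"]*(y**2).sum(1,keepdims=True))
    r=np.c_[y,np.ones(len(y))]@R; c=-R.T@t
    return c+r*((zz-c[2])/r[:,2])[:,None]
def rect(mask,zz,nm):
    v,u=np.nonzero(mask); P=atz(np.c_[u,v],zz)[:,:2]
    r=cv2.minAreaRect((P*1000).astype(np.float32)); print(nm,len(v),r)
    print(cv2.boxPoints(r).round(0).tolist())
hsv=cv2.cvtColor(im,cv2.COLOR_RGB2HSV).astype(int)
w=np.zeros((480,640),bool);w[200:285,410:480]=1
pl=w&((hsv[...,1]<70)&(hsv[...,2]>100)|(hsv[...,0]>95)&(hsv[...,0]<125)&(hsv[...,1]<200)&(hsv[...,2]>60))
n,l,st,_=cv2.connectedComponentsWithStats(pl.astype(np.uint8));pl=l==1+np.argmax(st[1:,4])
rect(pl,0.006,"panel")
print("panel z",np.median(C[pl][:,2]))
f=w&(im.max(2)<60);f=cv2.morphologyEx(f.astype(np.uint8),cv2.MORPH_OPEN,np.ones((2,2)))>0
print("fin px",np.nonzero(f)[0].mean(),np.nonzero(f)[1].mean()); rect(f&(C[...,2]>0.035),0.051,"fin")
w=np.zeros((480,640),bool);w[190:300,235:315]=1
h=w&(hsv[...,1]<40)&(hsv[...,2]>190)
for nm,rows in(("narrow",slice(190,222)),("wide",slice(262,300))):
    a=np.zeros_like(h);a[rows]=h[rows]
    n,l,st,_=cv2.connectedComponentsWithStats(a.astype(np.uint8));a=l==1+np.argmax(st[1:,4])
    print("z",np.median(C[a][:,2]));rect(a,0.066,nm)
E
python3 b.py
python3 - <<'E'
import cv2
im=cv2.imread("pics/top.png")
cv2.imwrite("pics/crop.png",cv2.resize(im[180:300,230:320],None,fx=5,fy=5,interpolation=cv2.INTER_NEAREST))
E
```

```text
panel 2887 ((527.9869384765625, -229.48284912109375), (112.48172760009766, 165.9591827392578), 71.63356018066406)
[[432.0, -257.0], [589.0, -309.0], [624.0, -202.0], [467.0, -150.0]]
panel z 0.006357792987113496
fin px 243.2826086956522 445.7391304347826
fin 40 ((523.2230224609375, -226.92636108398438), (50.087345123291016, 8.816056251525879), 72.7854232788086)
[[512.0, -250.0], [520.0, -252.0], [535.0, -204.0], [526.0, -202.0]]
z 0.0662155880156032
narrow 639 ((621.6744995117188, 171.85311889648438), (122.61614990234375, 28.88430404663086), 88.18756866455078)
[[605.0, 111.0], [634.0, 110.0], [638.0, 233.0], [609.0, 234.0]]
z 0.06604544805993431
wide 1245 ((448.43524169921875, 180.50326538085938), (128.209228515625, 55.23482131958008), 86.5766372680664)
[[417.0, 118.0], [472.0, 115.0], [480.0, 243.0], [425.0, 246.0]]
```

View pics/crop.png

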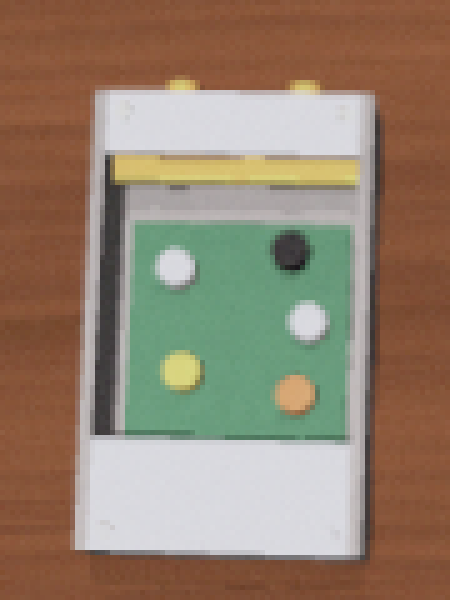

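The crop confirms the wide lip on the robot side and the narrow lip on the far side, so housing x is roughly world x with about −3° of yaw. I'll hover over the housing first to refine its pose with the wrist camera.

```bash
cat >> h.py <<'E'
def down(psi,th=0):
    "tool y along a thing's x at yaw psi, leading (-x) end tilted down by th"
    return (Rn.from_euler('z',psi)*Rn.from_euler('y',-th)).as_matrix()@np.array([[0,1,0],[1,0,0],[0,0,-1.]])
def delta(pos,Rt,cur=None):
    if cur is None:
        s=robot.read_state();cur=(s["tool_pos"],Rn.from_rotvec(s["orientation"]).as_matrix())
    p,R=cur
    return np.r_[R.T@(np.array(pos)-p),Rn.from_matrix(R.T@Rt).as_rotvec()].round(4).tolist()
E
python3 - <<'E'
from h import *
print(np.array(robot.camera_model("wrist")["tool_from_camera"]).round(3),robot.camera_model("wrist")["K"])
print(delta([0.50,0.177,0.33],down(np.radians(-2.8))))
E
```

```text
[[-0.001 -0.968 -0.25   0.068]
 [ 1.    -0.001  0.    -0.001]
 [-0.    -0.25   0.968 -0.155]
 [ 0.     0.     0.     1.   ]] [[349.48648777   0.         324.00001595]
 [  0.         349.48648777 233.39512339]
 [  0.           0.           1.        ]]
[0.5276, -0.6542, -0.1003, -0.0001, -0.0001, -1.2841]
```

Request:
move_arm(deltas=[0.38, -0.25, -0.05, 0, 0, -0.6, 1, 0.38, -0.25, -0.05, 0, 0, -0.6, 1, 0.38, -0.25, -0.05, 0, 0, -0.6, 1, 0.38, -0.25, -0.05, 0, 0, -0.6, 1, 0.38, -0.25, -0.05, 0, 0, -0.6, 1, 0.38, -0.25, -0.05, 0, 0, -0.6, 1, 0.528, -0.654, -0.1, 0, 0, -1.284, 1, 0.528, -0.654, -0.1, 0, 0, -1.284, 1, 0.528, -0.654, -0.1, 0, 0, -1.284, 1, 0.528, -0.654, -0.1, 0, 0, -1.284, 1, 0.528, -0.654, -0.1, 0, 0, -1.284, 1, 0.528, -0.654, -0.1, 0, 0, -1.284, 1])

```text
t: 2.0
tool_pos: [0.4741, 0.0555, 0.3153]
orientation: [2.275, 2.166, 0.001]
force: [1.0, -0.8, -0.5]
opening: 0.0929
gripper_force: 0.0
```

Request:
move_arm(deltas=[0, 0, 0, 0, 0, 0, 1, 0, 0, 0, 0, 0, 0, 1, 0, 0, 0, 0, 0, 0, 1])

```text
t: 2.38
tool_pos: [0.4738, 0.0521, 0.3145]
orientation: [2.277, 2.164, -0.001]
force: [-0.6, -0.2, 0.2]
opening: 0.093
gripper_force: 0.0
```

```bash
cat > c.py <<'E'
from h import *
s,im,d,m=cam("wrist");C=cloud("wrist",s,d,m);np.savez("w1.npz",im=im,C=C)
cv2.imwrite("pics/w1.png",im[:,:,::-1]); print(s["t"],s["tool_pos"].round(4),s["orientation"].round(4))
z=C[...,2]; ok=(d>0)&(z>0.060)&(z<0.072)&(abs(C[...,0]-.53)<.16)&(abs(C[...,1]-.177)<.1)
P=C[ok]; print(ok.sum(),np.median(P[:,2]))
r=cv2.minAreaRect((P[:,:2]*1000).astype(np.float32));print(r,cv2.boxPoints(r).round(1).tolist())
# refine: percentiles along the axes
psi=np.radians(r[2] if r[1][0]>r[1][1] else r[2]-90);a=np.array([np.cos(psi),np.sin(psi)]);b=np.array([-a[1],a[0]])
c=np.array(r[0])/1000;q=(P[:,:2]-c)@np.c_[a,b]
print(np.degrees(psi),np.percentile(q,[.2,99.8],axis=0))
mid=q[(abs(q[:,1])<.04)]; i=mid[:,0]; i.sort(); g=np.diff(i).argmax(); print("gap",i[g],i[g+1])
E
python3 c.py
```

```text
2.375 [0.4738 0.0521 0.3145] [ 2.2773e+00  2.1641e+00 -8.0000e-04]
11226 0.06562546977991658
((526.64697265625, 178.57774353027344), (133.13818359375, 217.43997192382812), 87.34146881103516) [[415.0, 117.0999984741211], [632.2000122070312, 107.0], [638.2999877929688, 240.0], [421.1000061035156, 250.10000610351562]]
-2.6585311889648438 [[-0.10803661 -0.06649414]
 [ 0.1078578   0.06591642]]
gap -0.05571831657626526 0.07687154316860095
```

View pics/w1.png

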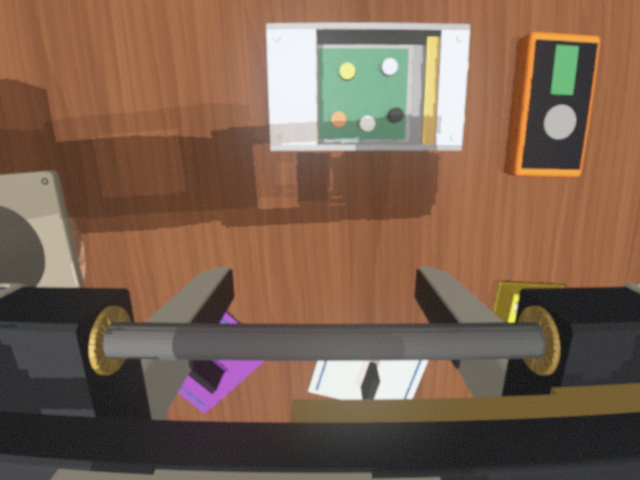

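The wrist view shows the whole housing at (368,87), with its wide lip at left and narrow lip at right. The fit matches the listed sizes: centre (0.5266, 0.1786), yaw −2.66°. Next I'll look at the panel.

Run:
```python
from h import *
print(delta([0.49,-0.345,0.28],down(np.radians(-18.4))))
```

```text
[-0.3956, 0.0365, 0.0346, -0.0002, 0.0003, 0.2697]
```

Request:
move_arm(deltas=[-0.396, 0.036, 0.035, 0, 0, 0.27, 1, -0.396, 0.036, 0.035, 0, 0, 0.27, 1, -0.396, 0.036, 0.035, 0, 0, 0.27, 1, -0.396, 0.036, 0.035, 0, 0, 0.27, 1, -0.396, 0.036, 0.035, 0, 0, 0.27, 1, -0.396, 0.036, 0.035, 0, 0, 0.27, 1, -0.396, 0.036, 0.035, 0, 0, 0.27, 1, -0.396, 0.036, 0.035, 0, 0, 0.27, 1, -0.396, 0.036, 0.035, 0, 0, 0.27, 1, -0.396, 0.036, 0.035, 0, 0, 0.27, 1, -0.396, 0.036, 0.035, 0, 0, 0.27, 1])

```text
t: 3.8
tool_pos: [0.4908, -0.343, 0.2802]
orientation: [2.544, 1.842, 0.0]
force: [0.5, 0.0, 0.6]
opening: 0.093
gripper_force: 0.0
```

```bash
cat > e.py <<'E'
from h import *
s,im,d,m=cam("wrist");C=cloud("wrist",s,d,m)
cv2.imwrite("pics/w2.png",im[:,:,::-1]); print(s["t"],s["tool_pos"].round(4),s["orientation"].round(4))
hsv=cv2.cvtColor(im,cv2.COLOR_RGB2HSV).astype(int);z=C[...,2]
near=(d>0)&(np.hypot(C[...,0]-.528,C[...,1]+.2295)<.11)
pl=near&(z>-.004)&(z<.016)&((hsv[...,1]<70)&(hsv[...,2]>130)|(hsv[...,0]>95)&(hsv[...,0]<125))
n,l,st,_=cv2.connectedComponentsWithStats(pl.astype(np.uint8));pl=l==1+np.argmax(st[1:,4])
P=C[pl];print(len(P),np.median(P[:,2]));print(cv2.minAreaRect((P[:,:2]*1000).astype(np.float32)))
f=near&(z>.046)&(z<.058);P=C[f];print(len(P),np.median(P[:,2]));print(cv2.minAreaRect((P[:,:2]*1000).astype(np.float32)))
E
python3 e.py
```

```text
3.8 [ 0.4908 -0.343   0.2802] [2.5444e+00 1.8416e+00 4.0000e-04]
13791 0.005587246951874514
((526.3187255859375, -226.932373046875), (114.69612884521484, 169.7952880859375), 71.75824737548828)
506 0.050517432299292356
((526.1650390625, -227.6205291748047), (50.04811096191406, 9.499399185180664), 71.71944427490234)
```

View pics/w2.png

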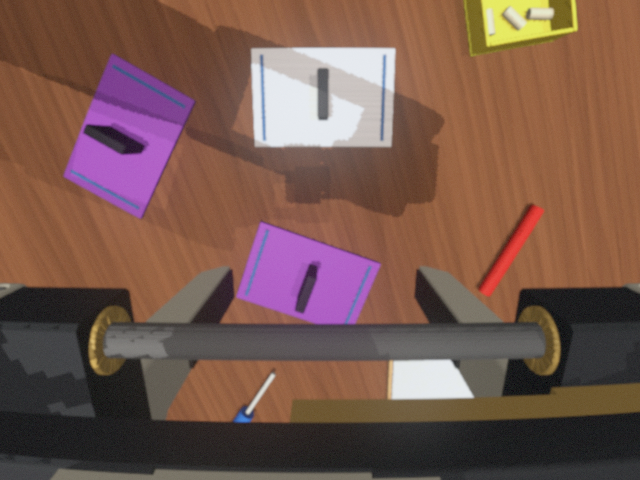

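The wrist view shows the bare panel at (323,98), fin at (323,93), lined up with the fingers. The fit gives a centre of (0.5263, −0.2272) and yaw −18.26°, with the fin top at 50.5 mm as expected.

Run:
```python
from h import *
R=down(np.radians(-18.26))
print(delta([0.5262,-0.2273,0.12],R)); print(delta([0.5262,-0.2273,0.029],R))
```

```text
[0.1211, -0.0026, 0.1601, 0.0006, 0.0002, 0.0009]
[0.1211, -0.0027, 0.2511, 0.0006, 0.0002, 0.0009]
```

Request:
move_arm(deltas=[0.121, -0.0026, 0.16, 0, 0, 0, 1, 0.121, -0.0026, 0.16, 0, 0, 0, 1, 0.121, -0.0026, 0.16, 0, 0, 0, 1, 0.121, -0.0026, 0.16, 0, 0, 0, 1, 0.121, -0.0026, 0.2, 0, 0, 0, 1, 0.121, -0.0026, 0.23, 0, 0, 0, 1, 0.121, -0.0026, 0.251, 0, 0, 0, 1, 0.121, -0.0026, 0.251, 0, 0, 0, 1, 0.121, -0.0026, 0.251, 0, 0, 0, 1])

```text
t: 4.97
tool_pos: [0.5272, -0.2291, 0.0307]
orientation: [2.544, 1.839, 0.002]
force: [-0.1, -0.3, 1.4]
opening: 0.0927
gripper_force: 0.0
```

Request:
move_arm(deltas=[0, 0, 0, 0, 0, 0, 0, 0, 0, 0, 0, 0, 0, 0, 0, 0, 0, 0, 0, 0, 0, 0, 0, 0, 0, 0, 0, 0, 0, 0, 0, 0, 0, 0, 0, 0, 0, 0, 0, 0, 0, 0, 0, 0, 0, 0, 0, 0, 0], squeeze=45)

```text
t: 5.85
tool_pos: [0.526, -0.2281, 0.0287]
orientation: [-2.546, -1.84, 0.0]
force: [-0.5, -1.0, 0.6]
opening: 0.0278
gripper_force: 0.0
```

Request:
move_arm(deltas=[0, 0, 0, 0, 0, 0, 0, 0, 0, 0, 0, 0, 0, 0, 0, 0, 0, 0, 0, 0, 0, 0, 0, 0, 0, 0, 0, 0])

```text
t: 6.35
tool_pos: [0.5261, -0.2282, 0.0287]
orientation: [2.546, 1.84, 0.0]
force: [0.8, -0.3, -0.9]
opening: 0.0122
gripper_force: 45.0
```

Request:
move_arm(deltas=[0, 0, -0.03, 0, 0, 0, 0, 0, 0, -0.06, 0, 0, 0, 0, 0, 0, -0.12, 0, 0, 0, 0, 0, 0, -0.15, 0, 0, 0, 0, 0, 0, -0.15, 0, 0, 0, 0, 0, 0, -0.15, 0, 0, 0, 0, 0, 0, -0.15, 0, 0, 0, 0])

```text
t: 7.22
tool_pos: [0.5245, -0.2274, 0.1757]
orientation: [-2.543, -1.838, 0.003]
force: [0.3, -0.6, -3.2]
opening: 0.0116
gripper_force: 45.0
```

```bash
cat > g.py <<'E'
from h import *
H=np.array([0.5266,0.1786,0]);PS=np.radians(-2.66)
def tcp(x,z,th,dy=0,gx=0.0):
    "TCP position for panel_center at housing (x,dy,z), tilt th; grasp 34 mm above centre, TCP 8 mm ahead of it"
    o=np.array([gx,0,0.034-0.008])
    return H+Rn.from_euler('z',PS).apply(np.array([x,dy,z])+Rn.from_euler('y',-th).apply(o)), down(PS,th)
def centre(th_unused=None):
    s=robot.read_state();R=Rn.from_rotvec(s["orientation"]).as_matrix()
    p=s["tool_pos"]+R@[0,0,0.026]; q=Rn.from_euler('z',-PS).apply(p-H)
    ax=Rn.from_euler('z',-PS).as_matrix()@R
    return s,q,np.degrees(np.arctan2(ax[2,1],ax[0,1])),np.degrees(np.arctan2(ax[1,1],ax[0,1]))
E
python3 - <<'E'
from g import *
s=robot.read_state();print(s["opening"],s["gripper_force"],s["force"].round(1),s["wrist_torque"].round(2),s["t"])
print(delta(*tcp(0.034,0.13,0.25)))
E
```

```text
0.01157001303456167 44.999016523361206 [ 0.3 -0.6 -3.2] [-0.02  0.03  0.04] 7.225
[0.3935, -0.0987, 0.0213, -0.2529, 0.0326, -0.2714]
```

Request:
move_arm(deltas=[0.06, -0.015, 0, 0, 0, 0, 0, 0.12, -0.03, 0, 0, 0, 0, 0, 0.17, -0.043, 0, -0.05, 0.007, -0.05, 0, 0.22, -0.055, 0.005, -0.1, 0.013, -0.11, 0, 0.27, -0.068, 0.01, -0.15, 0.02, -0.16, 0, 0.32, -0.08, 0.015, -0.2, 0.026, -0.22, 0, 0.37, -0.093, 0.02, -0.253, 0.0326, -0.2714, 0, 0.3935, -0.0987, 0.0213, -0.253, 0.0326, -0.2714, 0, 0.3935, -0.0987, 0.0213, -0.253, 0.0326, -0.2714, 0, 0.3935, -0.0987, 0.0213, -0.253, 0.0326, -0.2714, 0, 0.3935, -0.0987, 0.0213, -0.253, 0.0326, -0.2714, 0, 0.3935, -0.0987, 0.0213, -0.253, 0.0326, -0.2714, 0])

```text
t: 8.72
tool_pos: [0.5558, 0.1755, 0.1574]
orientation: [2.131, 2.032, 0.257]
force: [-0.6, -0.2, -2.9]
opening: 0.0119
gripper_force: 45.0
```

Run:
```python
from g import *
s,q,t,y=centre();print(s["t"],q.round(4),t,y,s["opening"],s["force"].round(1),s["wrist_torque"].round(2))
s,im,d,m=cam("wrist");C=cloud("wrist",s,d,m);cv2.imwrite("pics/w3.png",im[:,:,::-1])
np.savez("w3.npz",im=im,C=C,d=d)
L=(C-H)@Rn.from_euler('z',PS).as_matrix()   # housing frame
R=Rn.from_rotvec(s["orientation"]).as_matrix()
T=(C-s["tool_pos"])@R                      # tool frame
ok=(d>0)&(abs(T[...,1])<.1)&(abs(T[...,0])<.08)&(abs(T[...,2]-.023)<.006)
Q=T[ok];print("panel in tool",len(Q),np.percentile(Q,[1,50,99],axis=0).round(4).tolist())
A=np.c_[Q[:,:2],np.ones(len(Q))];print(np.linalg.lstsq(A,Q[:,2],rcond=None)[0].round(4))
ok=(d>0)&(abs(L[...,2]-.066)<.005)&(abs(L[...,0])<.13)&(abs(L[...,1])<.085);Q=L[ok]
print("housing",len(Q),np.percentile(Q,[.5,50,99.5],axis=0).round(4).tolist())
print(delta(*tcp(0.034,0.0685,0.25)),delta(*tcp(0.0,0.0685,0.25)))
```

```text
8.725 [ 0.0359 -0.0018  0.1322] 14.567610145907977 -0.04778436448843345 0.01189674028746887 [-0.6 -0.2 -2.9] [-0.04  0.2  -0.01]
panel in tool 33529 [[-0.0068, -0.0812, 0.0212], [0.0289, -0.0011, 0.0227], [0.056, 0.0789, 0.0243]]
[ 0.0022 -0.0002  0.0227]
housing 17189 [[-0.108, -0.0487, 0.063], [-0.078, 0.0255, 0.0656], [0.1047, 0.0659, 0.0675]]
[0.0017, -0.0178, 0.0613, 0.0044, 0.0023, -0.0006] [0.0017, -0.0507, 0.0527, 0.0044, 0.0023, -0.0006]
```

View pics/w3.png

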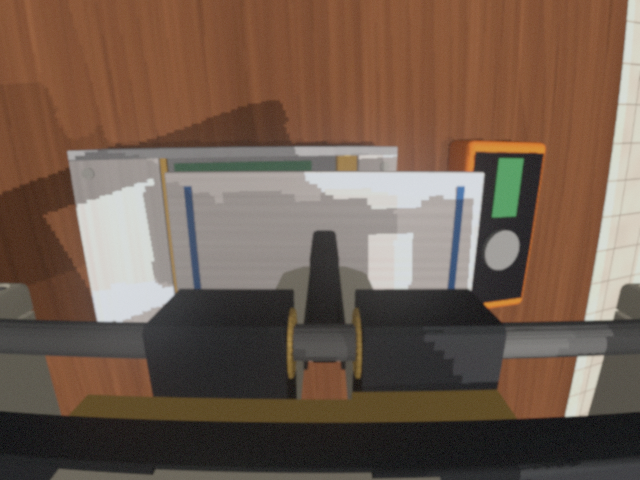

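The view shows the panel held square over the opening, with its leading edge at column ~168 clear of the wide lip's edge at ~162. The panel in the hand is offset about −1 mm along x. Descending tilted.

Request:
move_arm(deltas=[0, -0.006, 0.02, 0, 0, 0, 0, 0.001, -0.012, 0.04, 0, 0, 0, 0, 0.001, -0.015, 0.052, 0.002, 0.001, 0, 0, 0.001, -0.0168, 0.058, 0.004, 0.002, 0, 0, 0.001, -0.0168, 0.061, 0.004, 0.002, 0, 0, 0.001, -0.0168, 0.061, 0.004, 0.002, 0, 0, 0.001, -0.0168, 0.061, 0.004, 0.002, 0, 0])

```text
t: 9.65
tool_pos: [0.5553, 0.1775, 0.0949]
orientation: [2.133, 2.037, 0.258]
force: [0.1, 0.1, -3.2]
opening: 0.0117
gripper_force: 45.0
```

```bash
cat > st.py <<'E'
import sys
from g import *
s,q,t,y=centre();print(round(s["t"],2),q.round(4),round(t,2),round(y,2),s["opening"].round(4),"F",s["force"].round(1),"M",s["wrist_torque"].round(2))
for a in sys.argv[1:]:
    x,z,th=map(float,a.split(","));print(a,delta(*tcp(x,z,th)))
E
python3 st.py 0.015,0.0675,0.25 -0.004,0.0675,0.25
```

```text
Traceback (most recent call last):
  File "st.py", line 3, in <module>
    s,q,t,y=centre();print(round(s["t"],2),q.round(4),round(t,2),round(y,2),s["opening"].round(4),"F",s["force"].round(1),"M",s["wrist_torque"].round(2))
                                                                            ^^^^^^^^^^^^^^^^^^
AttributeError: 'float' object has no attribute 'round'
```

```bash
sed -i 's/s\["opening"\].round(4)/round(s["opening"],4)/' st.py
python3 st.py 0.015,0.0675,0.25 -0.004,0.0675,0.25
```

```text
9.65 [0.0352 0.0003 0.0697] 14.4 0.03 0.0117 F [ 0.1  0.1 -3.2] M [-0.03  0.2  -0.01]
0.015,0.0675,0.25 [-0.0002, -0.0201, -0.0029, 0.0014, -0.0003, 0.0005]
-0.004,0.0675,0.25 [-0.0002, -0.0385, -0.0076, 0.0014, -0.0003, 0.0005]
```

Request:
move_arm(deltas=[0, -0.005, -0.0005, 0, 0, 0, 0, 0, -0.01, -0.001, 0, 0, 0, 0, 0, -0.015, -0.002, 0, 0, 0, 0, 0, -0.02, -0.0027, 0, 0, 0, 0, 0, -0.02, -0.0027, 0, 0, 0, 0])

```text
t: 10.28
tool_pos: [0.5352, 0.1784, 0.0925]
orientation: [2.132, 2.037, 0.258]
force: [3.2, -1.4, -3.3]
opening: 0.0118
gripper_force: 45.0
```

```bash
python3 st.py -0.004,0.0670,0.25
```

```text
10.28 [0.0151 0.0002 0.0673] 14.45 0.05 0.0118 F [ 3.2 -1.4 -3.3] M [-0.2  -0.59 -0.02]
-0.004,0.0670,0.25 [-0.0002, -0.0185, -0.0045, 0.0021, -0.0003, 0.0008]
```

Request:
move_arm(deltas=[0, -0.005, -0.001, 0, 0, 0, 0, 0, -0.01, -0.0022, 0, 0, 0, 0, 0, -0.015, -0.0034, 0, 0, 0, 0, 0, -0.0185, -0.0043, 0, 0, 0, 0, 0, -0.0185, -0.0043, 0, 0, 0, 0])

```text
t: 10.9
tool_pos: [0.5167, 0.1793, 0.0925]
orientation: [2.131, 2.036, 0.259]
force: [5.8, -1.3, -1.9]
opening: 0.0117
gripper_force: 45.0
```

```bash
python3 st.py -0.007,0.054,0.11 -0.008,0.046,0.03
```

```text
10.9 [-0.0034  0.0002  0.0673] 14.5 0.03 0.0117 F [ 5.8 -1.3 -1.9] M [-0.29 -1.14 -0.02]
-0.007,0.054,0.11 [-0.0002, -0.0031, 0.0122, 0.1431, -0.0004, 0.0006]
-0.008,0.046,0.03 [-0.0002, -0.0041, 0.0201, 0.2231, -0.0004, 0.0006]
```

Request:
move_arm(deltas=[0, -0.001, 0.003, 0.036, 0, 0, 0, 0, -0.002, 0.0062, 0.072, 0, 0, 0, 0, -0.003, 0.0092, 0.108, 0, 0, 0, 0, -0.003, 0.0122, 0.143, 0, 0, 0, 0, -0.003, 0.0122, 0.143, 0, 0, 0, 0, -0.003, 0.0122, 0.143, 0, 0, 0])

```text
t: 11.65
tool_pos: [0.5179, 0.1794, 0.0804]
orientation: [2.213, 2.113, 0.119]
force: [7.0, -0.9, 1.2]
opening: 0.0119
gripper_force: 45.0
```

```bash
python3 st.py -0.0075,0.046,0.03  -0.0075,0.0435,0.0
python3 - <<'E'
from g import *
s,im,d,m=cam("wrist");C=cloud("wrist",s,d,m);cv2.imwrite("pics/w4.png",im[:,:,::-1])
R=Rn.from_rotvec(s["orientation"]).as_matrix();T=(C-s["tool_pos"])@R
ok=(d>0)&(abs(T[...,1])<.1)&(T[...,0]>.02)&(T[...,0]<.054)&(abs(T[...,2]-.023)<.008)&(abs(T[...,1])>.02)&(abs(T[...,1])<.04)
Q=T[ok];A=np.c_[Q[:,:2],np.ones(len(Q))];print(len(Q),np.linalg.lstsq(A,Q[:,2],rcond=None)[0].round(4))
E
```

```text
11.65 [-0.0058  0.0004  0.0545] 6.37 0.01 0.0119 F [ 7.  -0.9  1.2] M [-0.18 -1.16  0.04]
-0.0075,0.046,0.03 [-0.0004, -0.0005, 0.0084, 0.0812, -0.0008, 0.0002]
-0.0075,0.0435,0.0 [-0.0004, 0.0, 0.0109, 0.1112, -0.0008, 0.0002]
4980 [ 0.0015 -0.0001  0.0229]
```

View pics/w4.png

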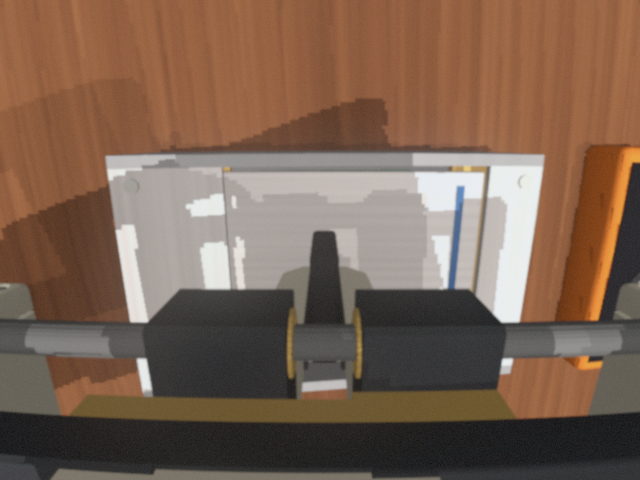

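The view shows the panel's leading edge under the wide lip (lip edge at column ~225). The trailing edge at ~480 is clear of the narrow lip, and the panel hasn't slipped in the grip. I'll keep lowering gently.

Request:
move_arm(deltas=[0, -0.0005, 0.002, 0.02, 0, 0, 0, 0, -0.001, 0.004, 0.04, 0, 0, 0, 0, -0.001, 0.006, 0.06, 0, 0, 0, 0, -0.001, 0.008, 0.08, 0, 0, 0, 0, -0.001, 0.008, 0.08, 0, 0, 0, 0, -0.001, 0.008, 0.08, 0, 0, 0])

```text
t: 12.45
tool_pos: [0.518, 0.1795, 0.0724]
orientation: [2.256, 2.154, 0.035]
force: [8.3, 0.5, 0.5]
opening: 0.0119
gripper_force: 45.0
```

```bash
python3 st.py -0.0080,0.0435,0.0 -0.0080,0.043,0.0
```

```text
12.45 [-0.0078  0.0005  0.0464] 1.82 0.02 0.0119 F [8.3 0.5 0.5] M [-0.15 -1.19  0.05]
-0.0080,0.0435,0.0 [-0.0005, 0.0006, 0.0029, 0.0318, -0.001, 0.0003]
-0.0080,0.043,0.0 [-0.0005, 0.0006, 0.0034, 0.0318, -0.001, 0.0003]
```

Request:
move_arm(deltas=[0, 0, 0.001, 0.011, 0, 0, 0, 0, 0, 0.002, 0.022, 0, 0, 0, 0, 0, 0.003, 0.032, 0, 0, 0, 0, 0, 0.003, 0.032, 0, 0, 0, 0, 0, 0.003, 0.032, 0, 0, 0])

```text
t: 13.08
tool_pos: [0.5181, 0.1795, 0.0695]
orientation: [-2.271, -2.169, -0.001]
force: [7.7, -0.8, 1.1]
opening: 0.0115
gripper_force: 45.0
```

```bash
python3 st.py 0.002,0.0433,0.0 0.008,0.0433,0
```

```text
13.07 [-0.0085  0.0005  0.0435] -0.0 0.02 0.0115 F [ 7.7 -0.8  1.1] M [-0.14 -1.25 -0.01]
0.002,0.0433,0.0 [-0.0005, 0.0105, 0.0002, -0.0, -0.001, 0.0004]
0.008,0.0433,0 [-0.0005, 0.0165, 0.0002, -0.0, -0.001, 0.0004]
```

Request:
move_arm(deltas=[0, 0.003, 0, 0, 0, 0, 0, 0, 0.006, 0, 0, 0, 0, 0, 0, 0.009, 0, 0, 0, 0, 0, 0, 0.011, 0, 0, 0, 0, 0, 0, 0.011, 0, 0, 0, 0, 0])

```text
t: 13.7
tool_pos: [0.5285, 0.179, 0.069]
orientation: [-2.271, -2.169, 0.001]
force: [7.0, 0.4, 1.2]
opening: 0.0118
gripper_force: 45.0
```

```bash
python3 st.py
```

```text
13.7 [0.0018 0.0005 0.043 ] -0.08 0.02 0.0118 F [7.  0.4 1.2] M [-0.06 -0.91  0.01]
```

Request:
move_arm(deltas=[0, 0.001, 0, 0, 0, 0, 0, 0, 0.002, 0, 0, 0, 0, 0, 0, 0.003, 0, 0, 0, 0, 0, 0, 0.003, 0, 0, 0, 0, 0])

```text
t: 14.2
tool_pos: [0.5313, 0.1789, 0.0689]
orientation: [-2.271, -2.169, 0.001]
force: [6.1, -0.9, 0.8]
opening: 0.0119
gripper_force: 45.0
```

Request:
move_arm(deltas=[0, 0.001, 0, 0, 0, 0, 0, 0, 0.002, 0, 0, 0, 0, 0, 0, 0.003, 0, 0, 0, 0, 0, 0, 0.003, 0, 0, 0, 0, 0])

```text
t: 14.7
tool_pos: [0.5335, 0.1787, 0.0688]
orientation: [-2.27, -2.168, 0.003]
force: [1.0, -0.7, 6.9]
opening: 0.0117
gripper_force: 45.0
```

Request:
move_arm(deltas=[0, 0.0005, 0, 0, 0, 0, 0, 0, 0.001, 0, 0, 0, 0, 0, 0, 0.001, 0, 0, 0, 0, 0])

```text
t: 15.08
tool_pos: [0.5343, 0.1787, 0.0688]
orientation: [-2.269, -2.168, 0.003]
force: [-0.9, -0.0, 6.7]
opening: 0.0115
gripper_force: 45.0
```

```bash
python3 st.py
```

```text
15.07 [0.0076 0.0005 0.0428] -0.21 0.04 0.0115 F [-0.9 -0.   6.7] M [-0.1  -0.47 -0.01]
```

Request:
move_arm(deltas=[0, 0, -0.0005, 0, 0, 0, 0, 0, 0, -0.0008, 0.002, 0, 0, 0, 0, 0.0005, -0.0008, 0.003, 0, 0, 0, 0, 0.001, -0.0008, 0.003, 0, 0, 0, 0, 0.001, -0.0008, 0.003, 0, 0, 0])

```text
t: 15.7
tool_pos: [0.5343, 0.1787, 0.0688]
orientation: [-2.267, -2.166, 0.009]
force: [-3.0, 2.7, 7.9]
opening: 0.0117
gripper_force: 45.1
```

```bash
python3 st.py
```

```text
15.7 [0.0075 0.0005 0.0428] -0.51 0.05 0.0117 F [-3.   2.7  7.9] M [ 0.2  -0.51 -0.05]
```

Request:
move_arm(deltas=[0, 0.0005, 0, 0, 0, 0, 0, 0, 0.001, 0, 0, 0, 0, 0, 0, 0.001, 0, 0, 0, 0, 0])

```text
t: 16.08
tool_pos: [0.5353, 0.1786, 0.0688]
orientation: [-2.267, -2.166, 0.009]
force: [-3.9, 0.9, 8.1]
opening: 0.0115
gripper_force: 45.1
```

```bash
python3 st.py
```

```text
16.07 [0.0085 0.0004 0.0428] -0.51 0.04 0.0115 F [-3.9  0.9  8.1] M [ 0.16 -0.53 -0.04]
```

Request:
move_arm(deltas=[0, 0, -0.0005, -0.005, 0, 0, 0, 0, 0, -0.001, -0.009, 0, 0, 0, 0, 0, -0.001, -0.009, 0, 0, 0, 0, 0, -0.001, -0.009, 0, 0, 0])

```text
t: 16.58
tool_pos: [0.5357, 0.1782, 0.0689]
orientation: [2.272, 2.169, 0.001]
force: [4.9, 2.6, -0.6]
opening: 0.0118
gripper_force: 45.0
```

```bash
python3 st.py;python3 - <<'E'
from g import *
s,im,d,m=cam("wrist");C=cloud("wrist",s,d,m)
R=Rn.from_rotvec(s["orientation"]).as_matrix();T=(C-s["tool_pos"])@R
ok=(d>0)&(T[...,0]>.02)&(T[...,0]<.054)&(abs(T[...,2]-.023)<.008)&(abs(T[...,1])>.02)&(abs(T[...,1])<.04)
Q=T[ok];A=np.c_[Q[:,:2],np.ones(len(Q))];print(len(Q),np.linalg.lstsq(A,Q[:,2],rcond=None)[0].round(4))
W=(C[ok]-H)@Rn.from_euler('z',PS).as_matrix();print(np.linalg.lstsq(np.c_[W[:,:2],np.ones(len(W))],W[:,2],rcond=None)[0].round(4))
L=(C-H)@Rn.from_euler('z',PS).as_matrix()
ok=(d>0)&(abs(L[...,2]-.066)<.004)&(abs(L[...,0])<.12)&(abs(L[...,1])<.08);print("lip z",np.median(L[ok][:,2]))
E
```

```text
16.57 [0.0092 0.0001 0.0429] 0.06 0.02 0.0118 F [ 4.9  2.6 -0.6] M [ 0.43 -0.97 -0.09]
5000 [ 0.0011 -0.0001  0.023 ]
[ 0.0011 -0.0012  0.0459]
lip z 0.06559074327728559
```

Request:
move_arm(deltas=[0, 0.001, 0, 0, 0, 0, 0, 0, 0.002, 0, 0, 0, 0, 0, 0, 0.002, 0, 0, 0, 0, 0])

```text
t: 17.0
tool_pos: [0.5377, 0.1781, 0.0688]
orientation: [2.272, 2.169, 0.001]
force: [4.6, 1.2, -1.8]
opening: 0.012
gripper_force: 45.0
```

```bash
python3 st.py
```

```text
17.0 [0.0111 0.     0.0428] 0.05 0.02 0.012 F [ 4.6  1.2 -1.8] M [ 0.34 -0.82 -0.05]
```

Request:
move_arm(deltas=[0, 0.001, 0, 0, 0, 0, 0, 0, 0.002, 0, 0, 0, 0, 0, 0, 0.002, 0, 0, 0, 0, 0])

```text
t: 17.38
tool_pos: [0.5396, 0.178, 0.0689]
orientation: [2.271, 2.169, 0.0]
force: [4.5, 1.4, -5.0]
opening: 0.0117
gripper_force: 45.0
```

```bash
python3 st.py
```

```text
17.38 [ 0.013  -0.      0.0429] 0.04 0.03 0.0117 F [ 4.5  1.4 -5. ] M [ 0.31 -1.06 -0.08]
```

Request:
move_arm(deltas=[0, 0.001, 0.0003, 0, 0, 0, 0, 0, 0.0015, 0.0003, 0, 0, 0, 0, 0, 0.0015, 0.0003, 0, 0, 0, 0])

```text
t: 17.75
tool_pos: [0.5412, 0.1779, 0.069]
orientation: [2.271, 2.169, 0.001]
force: [4.8, 1.1, -5.1]
opening: 0.0117
gripper_force: 45.0
```

```bash
python3 st.py
```

```text
17.75 [ 0.0147 -0.      0.043 ] 0.05 0.03 0.0117 F [ 4.8  1.1 -5.1] M [ 0.22 -1.01 -0.08]
```

Request:
move_arm(deltas=[0, 0.001, 0, 0, 0, 0, 0, 0, 0.0015, 0, 0, 0, 0, 0, 0, 0.0015, 0, 0, 0, 0, 0])

```text
t: 18.12
tool_pos: [0.5428, 0.1778, 0.0691]
orientation: [2.271, 2.169, 0.001]
force: [3.9, 1.2, -4.2]
opening: 0.0116
gripper_force: 45.0
```

```bash
python3 st.py
```

```text
18.12 [ 0.0162 -0.      0.0431] 0.06 0.03 0.0116 F [ 3.9  1.2 -4.2] M [ 0.17 -0.97 -0.1 ]
```

Request:
move_arm(deltas=[0, 0.0005, 0.0002, 0, 0, 0, 0, 0, 0.001, 0.0003, 0, 0, 0, 0, 0, 0.001, 0.0003, 0, 0, 0, 0])

```text
t: 18.5
tool_pos: [0.5439, 0.1778, 0.069]
orientation: [2.271, 2.169, 0.001]
force: [4.0, 0.9, -3.3]
opening: 0.0119
gripper_force: 45.0
```

Request:
move_arm(deltas=[0, 0.0005, 0, 0, 0, 0, 0, 0, 0.001, 0, 0, 0, 0, 0, 0, 0.001, 0, 0, 0, 0, 0])

```text
t: 18.88
tool_pos: [0.5442, 0.1778, 0.0689]
orientation: [2.272, 2.17, -0.001]
force: [-3.9, 0.4, 1.2]
opening: 0.0119
gripper_force: 45.0
```

```bash
python3 st.py
```

```text
18.88 [0.0176 0.0001 0.0429] -0.0 0.04 0.0119 F [-3.9  0.4  1.2] M [ 0.01  0.26 -0.04]
```

Request:
move_arm(deltas=[0, 0.0005, -0.0001, -0.001, 0, 0, 0, 0, 0.001, -0.0002, -0.001, 0, 0, 0, 0, 0.001, -0.0002, -0.001, 0, 0, 0, 0, 0.001, -0.0002, -0.001, 0, 0, 0, 0, 0.001, -0.0002, -0.001, 0, 0, 0, 0, 0.001, -0.0002, -0.001, 0, 0, 0])

```text
t: 19.62
tool_pos: [0.5443, 0.1778, 0.0688]
orientation: [-2.271, -2.17, 0.002]
force: [-8.3, 0.1, 4.9]
opening: 0.0116
gripper_force: 45.0
```

```bash
python3 st.py
```

```text
19.62 [0.0177 0.     0.0428] -0.06 0.04 0.0116 F [-8.3  0.1  4.9] M [0.   1.12 0.02]
```

Contact is solid at about 12 N. Another 1 mm brings it to about 16 N, and I'll hold that.

Request:
move_arm(deltas=[0, 0.0005, -0.0001, -0.001, 0, 0, 0, 0, 0.001, -0.0002, -0.001, 0, 0, 0, 0, 0.001, -0.0002, -0.001, 0, 0, 0, 0, 0.001, -0.0002, -0.001, 0, 0, 0, 0, 0.001, -0.0002, -0.001, 0, 0, 0, 0, 0.001, -0.0002, -0.001, 0, 0, 0, 0, 0.001, -0.0002, -0.001, 0, 0, 0])

```text
t: 20.5
tool_pos: [0.5443, 0.1778, 0.0688]
orientation: [-2.271, -2.17, 0.003]
force: [-14.0, 0.8, 8.0]
opening: 0.0117
gripper_force: 45.0
```

```bash
python3 st.py
```

```text
20.5 [0.0177 0.0001 0.0428] -0.11 0.06 0.0117 F [-14.    0.8   8. ] M [ 0.    1.71 -0.05]
```

Request:
move_arm(deltas=[0, -0.001, 0, 0.001, 0, 0, 0, 0, -0.0018, 0, 0.002, 0, 0, 0, 0, -0.0018, 0, 0.002, 0, 0, 0, 0, -0.0018, 0, 0.002, 0, 0, 0.3, 0, -0.0018, 0, 0.002, 0, 0, 0.3, 0, -0.0018, 0, 0.002, 0, 0, 0.3, 0, -0.0018, 0, 0.002, 0, 0, 0.3])

```text
t: 21.38
tool_pos: [0.5453, 0.1778, 0.0694]
orientation: [2.271, 2.169, 0.002]
force: [1.0, -0.7, -0.1]
opening: 0.0278
gripper_force: 0.0
```

Request:
move_arm(deltas=[0, 0, 0, 0, 0, 0, 0.3, 0, 0, -0.02, 0, 0, 0, 0.3, 0, 0, -0.05, 0, 0, 0, 0.3, 0, 0, -0.1, 0, 0, 0, 0.3, -0.07, 0, -0.15, 0, 0, 0, 0.3, -0.12, 0, -0.18, 0, 0, 0, 0.3, -0.12, 0, -0.18, 0, 0, 0, 0.3, -0.12, 0, -0.18, 0, 0, 0, 0.3, -0.12, 0, -0.18, 0, 0, 0, 0.3])

```text
t: 22.5
tool_pos: [0.5387, 0.0591, 0.2481]
orientation: [-2.271, -2.17, 0.0]
force: [0.1, 0.7, -0.5]
opening: 0.0278
gripper_force: 0.0
```

Run:
```python
from g import *
s,im,d,m=cam("wrist");C=cloud("wrist",s,d,m);cv2.imwrite("pics/w5.png",im[:,:,::-1])
print(s["t"],s["tool_pos"].round(3),s["opening"],s["gripper_force"])
L=(C-H)@Rn.from_euler('z',PS).as_matrix()
ok=(d>0)&(L[...,0]>-.05)&(L[...,0]<.07)&(abs(L[...,1])<.05)&(abs(L[...,2]-.046)<.008)
W=L[ok];print(len(W),np.linalg.lstsq(np.c_[W[:,:2],np.ones(len(W))],W[:,2],rcond=None)[0].round(4))
f=(d>0)&(abs(L[...,0])<.06)&(abs(L[...,1])<.05)&(L[...,2]>.086)&(L[...,2]<.098);P=L[f];print(len(P),cv2.minAreaRect((P[:,:2]*1000).astype(np.float32)))
```

```text
22.5 [0.539 0.059 0.248] 0.02782606120715831 0.0
12620 [0.0015 0.0002 0.0458]
814 ((16.899179458618164, 1.3795032501220703), (49.867977142333984, 10.825860023498535), 89.78946685791016)
```

View pics/w5.png

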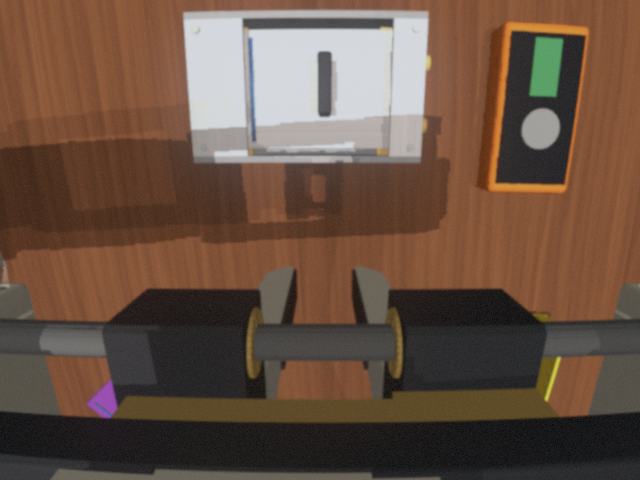

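The panel lies flat under both lips with its fin at (324,84): x ≈ 17 mm, y ≈ 1 mm, tilt < 0.1°. The gripper is clear of it, so I'm handing in.

```bash
python3 -c "
from plant import robot
print(robot.close_job())"
```

```text
the job is handed in; nothing more can be done
None
```

I fitted the panel flat under both lips, pressed it against the end stop with an estimated 17 N for over half a second, released it and handed the job in at about 22.5 s; the hand-in returned no verdict.

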